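# Free the seized stopper of the wide-mouth reagent bottle

## Robot

A 6-joint arm with a two-finger parallel gripper is mounted at the origin on the work surface. World frame = base frame: x ahead of the robot, y to its left, z up, the work surface at z = 0. Lengths are in m, angles in rad, forces in N, time in s.
With the tool pointing down it reaches from about 0.35 to 0.875 m from the base axis. Payload 4.2 kg.
Tool frame: the origin (TCP) lies at the very end of the fingers, on their centre line; the grasp point (between the pads) lies behind it (ctrl.grip_point_offset is the z of the grasp point in the tool frame, in m); z points along the fingers, y is the direction in which the jaws open and shut (so a half turn about z gives the same grasp; the last joint's range is limited). The gripper opens to 87 mm and grips with 3 to 60 N. Pads are 19 mm wide; open, the fingers measure 117 mm over their backs; the gripper's body (75 mm by 190 mm) begins 51 mm behind the grasp point.
Start: joints at [1.4, 0.385, 0.008, 0, -1.194, -0.259], TCP at [0.26, 0.568, 0.223] pointing down, gripper open.
Joint ranges: [-3.14, 3.14], [-1.21, 2.06], [-1.07, 1.41], [-3.16, 2.05], [-2.99, -0.16], [-3.1, 3.1]. Speed limits (rad/s): [2.79, 2.79, 3.14, 3.14, 3.14, 3.14].

## Interface

Orientations are given as a unit quaternion [x, y, z, w].
In Python, from station import ctrl gives the robot as it stands.
- The arm moves only by the tool carry_out, never from a script. Its argument "moves" is a list of rows, each a list of 7 numbers: the turn, a rotation vector about the tool's x, y, z in units of 60 degrees (1.0 is 60 degrees), then the shift along the tool's x, y, z in units of 20 cm (1.0 is 20 cm), then the finger opening in mm, from 0 to 87. A call has 1 to 5 rows; each row shifts and turns the commanded pose from where the row before left it, along the tool's axes as they then stand; what a row does not reach is not made up. A row lasts 1/8 s, in which the tool goes at most 62.5 mm and 10.7 degrees, less where a joint would pass 70% of its speed; a pose out of reach is approached as far as the arm can. A call with a number of a shift or a turn outside -1 to 1 is refused whole. A call with a gripper value outside its range is refused whole. The fingers move at their own pace and stop on an object; "grip_force" is the grip in N (left out, the last holds). Time passes only in rows, so rows that do not move let the fingers close. It gives the time, the measured TCP pose, the force and the opening at its end, in the units of the state.
- ctrl.get_obs(): the state, without advancing time (a new reading comes with each control period).
- ctrl.camera(name): name is "scene" or "top" or "wrist"; returns a dict with "image" (420x560x3 uint8, blue, green, red), "depth" (420x560 float32, m along the optical axis (not along the pixel's ray), 0 where there is no reading), "fov_y" (degrees; the focal length in pixels is half the picture's height over the tangent of half this angle, whatever the lens; pixels are square), "cx", "cy" (the principal point, pixels), "camera_from_world" (4x4, takes a point from world to camera coordinates). Camera axes: x right, y down, z forward; pixel columns grow to the right and rows downward; lengths in m; the calibration is good to about 2 mm. A picture is of the moment at which its call begins.
- ctrl.sign_off(): hands the job in, once; it reports no verdict.
Trained networks look in a picture, given as the dict that the camera call returned (one of the last four; its "shot" number tells which), for a name from the list of things; names that differ only in an ending like _2 or _b are one class to them, and where a whole thing is asked for, a point or a joint stands for the part that bears it (a point fixed in the world has none). Each returns a list of dicts, best first, with "confidence" (0 to 1); they miss things now and then, are a little off and sometimes report something else, mostly with a low value. They report only what shows in the picture. A call takes as long as a camera call. They do not tell look-alikes from the thing itself.
- ctrl.spot_in(query, picture): "at" ([row, column] in pixels, amid what is visible of it).
- ctrl.masks_of(query, picture): "mask" (420x560 bool, what is visible of it) and "at" ([row, column] in pixels, amid what is visible of it).
The state is a dict: "time_s": time; "joint_pos": joint angles; "qvel": joint speeds; "joint_torque": joint torques, N m; "eef_pos": TCP position; "tool_rot": TCP orientation; "wrist_force": force on the tool from outside, world axes, zero at the start; "moment": the same for the moment, N m; "width": finger opening in m.
Only numpy, scipy, OpenCV 4.12 (cv2) and the standard library are available. Lean on these libraries where they do the work, as an engineer would, in place of code of your own. Each camera call takes 0.05 s, during which the arm holds its last target.

## Task

The taper stopper of the squat, wide-mouthed reagent bottle has seized. Twist it to break it free, either way round, then pull it straight up out of the neck and set it down upright in the middle of the round steel dish. Set it down, do not drop it, and leave the stopper of the tall, narrow bottle where it is.

Things in the scene. Friction and masses are not known exactly. Their poses are not given: they have to be found in the camera images.
- wide_stopper: The seized stopper: white plastic, 72 mm tall, 0.15 kg. Round plug 0-30 mm up (40 mm wide at the flat foot, 52 at top), flange 59 mm wide 30-36 mm up, upright flat blade 36-72 mm up, centred: 44 mm wide along x, 12 mm thick along y. Pinch the blade from above across y, fingertips 40 mm or more above the origin. Origin: centre of the foot, 90 mm above the bench when seated; z up.
- squat_bottle: Fixed amber bottle, 96 mm across, in a steel ring; neck 62 mm across, rim 120 mm above the bench. Origin: its axis at bench level; z up. A straight pull does not free its stopper: turn that in place about z, either way, at least 35 degrees (45-60 is good, stops at 75) against 0.25 N m drag; then it lifts freely, clear of the neck 35 mm up. Seized, both x axes are in line.
- dish: Round shallow steel dish, loose, 0.45 kg, 120 mm across outside, 112 mm inside, wall 18 mm high, flat floor 5 mm above the bench. Origin: centre of its underside; z up.
- narrow_stopper: Not to be touched: a smaller white stopper (56 mm tall, flange 36 mm wide, blade 26 by 10 mm) sitting loosely in the fixed tall narrow amber bottle (68 mm across, rim 168 mm above the bench); its top is 200 mm above the bench. Origin: centre of its foot, 144 mm above the bench; z up.
Not all that is in view belongs to the job. Leave any blue look-alike of the wide_stopper alone. What is shaped like the squat_bottle but turquoise is not meant.

How it is judged:
By the outcome, as a careful person would: the job done as asked, in the order asked, and still so for the second after the job is handed in, with the robot touching nothing.
It also fails if it takes over 42 s, if anything falls off the work surface, if the arm or the gripper's body presses on something with over 40 N, if the wrist force passes 120 N, or if a joint passes its speed limit or range.

## Working session

There is one attempt and no reset: what is moved stays moved. The work goes in short steps, Python scripts to look and compute and a tool call to move; the robot and the scene stay as the last step left them, time stands still between calls to the robot, and variables do not carry over. Pictures are saved under pics/ and viewed, and the job is handed in when it is done.

Besides the shell and the picture viewer there is one more tool, called after ">>>" as name(argument=value, ...) on one line, values as JSON. carry_out: Moves the arm, as the interface text tells. Its arguments: {"type":"object","properties":{"moves":{"type":"array","items":{"type":"array","items":{"type":"number"}}},"grip_force":{"type":"number"}},"required":["moves"]}

```bash
ls; mkdir -p pics; cat > h.py <<'E'
import numpy as np, cv2
from station import ctrl
from scipy.spatial.transform import Rotation as R
def cloud(p):
    d=p["depth"];f=d.shape[0]/2/np.tan(np.radians(p["fov_y"])/2)
    v,u=np.indices(d.shape)
    c=np.stack([(u-p["cx"])*d/f,(v-p["cy"])*d/f,d],-1)
    T=np.linalg.inv(p["camera_from_world"])
    w=c@T[:3,:3].T+T[:3,3]; w[d<=0]=np.nan
    return w
E
python3 - <<'E'
from h import *
print(ctrl.get_obs(), ctrl.grip_point_offset)
for n in("scene","top"):
    p=ctrl.camera(n);cv2.imwrite(f"pics/{n}0.png",p["image"]);w=cloud(p)
    np.savez(f"{n}0.npz",w=w,im=p["image"])
    for q in("wide_stopper","squat_bottle","dish","narrow_stopper"):
        for m in ctrl.masks_of(q,p)[:4]:
            r,c=np.int32(m["at"]); pts=w[m["mask"]]
            print(n,q,round(m["confidence"],2),r,c,m["mask"].sum(),np.nanmedian(pts,0).round(3),np.nanmax(pts[:,2]).round(3))
E
```

```text
pics
{'time_s': 0.0, 'joint_pos': array([ 1.39962417e+00,  3.85548754e-01,  6.62209092e-03, -5.32493593e-04,
       -1.19399469e+00, -2.58591953e-01]), 'qvel': array([ 8.02353170e-04, -4.21011206e-04, -1.64135628e-03,  1.82044235e-04,
        9.56729105e-04,  3.05789092e-05]), 'joint_torque': array([ 1.12160615e-03, -3.90666068e+01,  1.87403083e+01,  4.21996325e+00,
        1.09042719e-02, -1.83983293e-04]), 'eef_pos': array([0.26013701, 0.56762061, 0.22145788]), 'tool_rot': array([ 9.76980019e-01, -2.13328038e-01, -2.00800511e-04,  1.07230968e-03]), 'wrist_force': array([ 0.57360836, -0.39118574,  0.64134743]), 'moment': array([ 0.08968919, -0.01409667, -0.02901298]), 'width': 0.08682175608522255} -0.0187
scene wide_stopper 0.85 240 165 718 [ 0.819 -0.193  0.035] 0.075
scene wide_stopper 0.84 252 252 706 [ 0.704 -0.047  0.036] 0.076
scene wide_stopper 0.76 179 226 584 [ 0.673 -0.184  0.128] 0.165
scene squat_bottle 0.88 165 188 2440 [ 0.67  -0.328  0.068] 0.122
scene squat_bottle 0.58 213 225 2367 [ 0.691 -0.159  0.057] 0.121
scene dish 0.71 213 331 1980 [ 0.48  -0.061  0.005] 0.02
scene narrow_stopper 0.92 272 392 354 [0.616 0.201 0.175] 0.201
top wide_stopper 0.92 173 265 488 [ 0.694 -0.058  0.038] 0.076
top wide_stopper 0.83 182 327 598 [ 0.666 -0.188  0.127] 0.165
top wide_stopper 0.67 126 329 507 [ 0.81  -0.202  0.038] 0.075
top squat_bottle 0.79 191 400 2353 [ 0.649 -0.341  0.08 ] 0.125
top squat_bottle 0.56 191 317 1580 [ 0.649 -0.176  0.072] 0.163
top dish 0.72 268 266 2253 [ 0.479 -0.062  0.006] 0.023
top narrow_stopper 0.53 207 130 240 [0.61  0.191 0.177] 0.203
```

View pics/scene0.png

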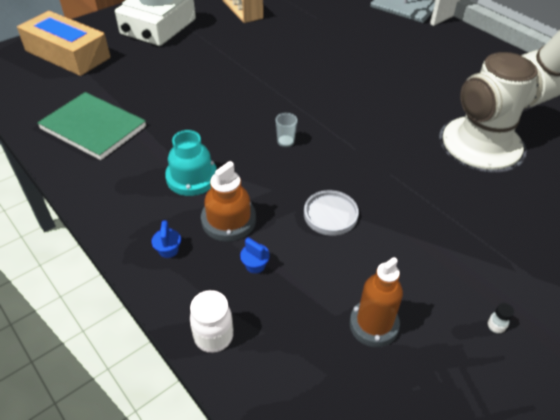

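View pics/top0.png

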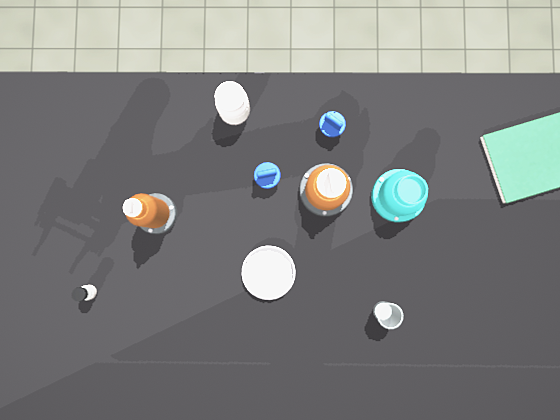

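```bash
python3 - <<'E'
import numpy as np,cv2
a=np.load("scene0.npz")["im"][130:290,130:290];b=np.load("top0.npz")["im"][100:240,250:410]
cv2.imwrite("pics/crop0.png",np.hstack([cv2.resize(a,(400,400),interpolation=2),cv2.resize(b,(400,400),interpolation=2)]))
w=np.load("top0.npz")["w"]; 
# blade
def fit(w,c,z0,z1,r):
    m=(np.hypot(w[...,0]-c[0],w[...,1]-c[1])<r)&(w[...,2]>z0)&(w[...,2]<z1)
    return w[m]
for n in("top","scene"):
    w=np.load(n+"0.npz")["w"]
    p=fit(w,(.655,-.188),.152,.172,.05)
    rect=cv2.minAreaRect(p[:,:2].astype(np.float32)*1000);print(n,len(p),rect,np.median(p[:,2]),p[:,:2].mean(0))
    box=cv2.boxPoints(rect);print(box)
    p=fit(w,(.48,-.061),.014,.03,.08)
    c=cv2.minEnclosingCircle(p[:,:2].astype(np.float32)*1000);print("dish",len(p),c,p.min(0),p.max(0))
E
```

```text
top 145 ((667.6790771484375, -191.27822875976562), (43.10614013671875, 12.2463960647583), 9.681055068969727) 0.16148455948409823 [ 0.66759798 -0.19055744]
[[ 645.4032  -188.86667]
 [ 647.46265 -200.93866]
 [ 689.95496 -193.68979]
 [ 687.8955  -181.6178 ]]
dish 301 ((480.2646179199219, -62.014320373535156), 59.77754211425781) [ 0.42188581 -0.12140626  0.0140404 ] [ 0.53800347 -0.00242897  0.0234418 ]
scene 126 ((667.9263305664062, -188.6400909423828), (44.238548278808594, 13.623099327087402), 4.354043960571289) 0.1588878965662726 [ 0.66934163 -0.1870036 ]
[[ 645.35376 -183.52748]
 [ 646.38806 -197.11125]
 [ 690.4989  -193.7527 ]
 [ 689.4646  -180.16893]]
dish 284 ((480.4698791503906, -59.36854934692383), 62.01359939575195) [ 0.42109655 -0.11966256  0.01400002] [0.54132038 0.00130235 0.02036779]
```

View pics/crop0.png

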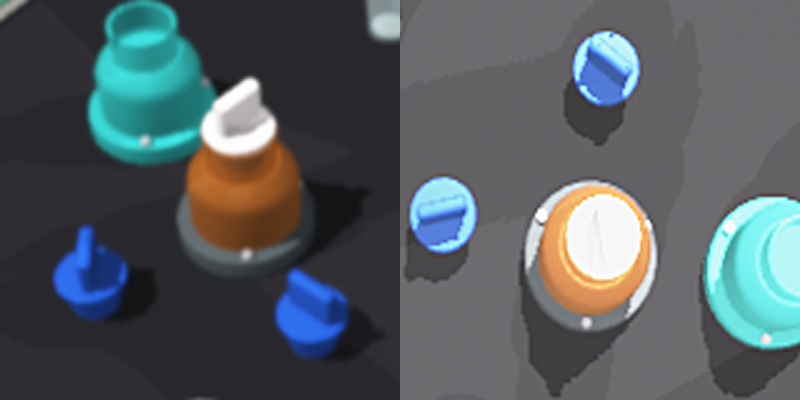

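Candidates for wide_stopper, by scene pixel (row, col):
- (179,226): white, on the amber squat bottle.
- (240,165): blue look-alike.
- (252,252): blue look-alike.
- (272,392): white, the narrow stopper on the tall bottle.

The crop confirms (179,226): a white blade on the amber bottle at about (0.668, -0.190), with its top at 0.162 m. The turquoise bottle at (165,188) is a decoy. I'll move towards it now.

>>> carry_out(moves=[[0,0,0,0,0,-0.2,87],[0,0,0,0.24,0.18,0,87],[0,0,0,0.24,0.18,0,87],[0,0,0,0.24,0.18,0,87],[0,0,0,0.24,0.18,0,87]])

```text
time_s: 1.12
eef_pos: [0.3755, 0.3555, 0.2629]
tool_rot: [0.977, -0.213, 0.0, -0.0]
wrist_force: [0.3, 0.8, 0.4]
width: 0.0867
```

>>> carry_out(moves=[[0,0,0,0.24,0.18,0,87],[0,0,0,0.24,0.18,0,87],[0,0,0,0.24,0.18,0,87],[0,0,0,0.24,0.18,0,87],[0,0,0,0.24,0.18,0,87]])

```text
time_s: 1.75
eef_pos: [0.5188, 0.0919, 0.263]
tool_rot: [0.977, -0.213, 0.0, -0.0]
wrist_force: [0.9, 0.6, 0.5]
width: 0.087
```

>>> carry_out(moves=[[0,0,0,0.24,0.18,0,87],[0,0,0,0.24,0.18,0,87],[0,0,0,0.24,0.18,0,87],[0,0,0.178,0,0,0,87],[0,0,0.178,0,0,0,87]])

```text
time_s: 2.38
eef_pos: [0.6042, -0.0658, 0.262]
tool_rot: [0.919, -0.394, -0.0, 0.0]
wrist_force: [-0.7, -0.2, -0.5]
width: 0.0871
```

>>> carry_out(moves=[[0,0,0.178,0,0,0,87],[0,0,0.178,0,0,0,87],[0,0,0.178,0,0,0,87],[0,0,0.178,0,0,0,87],[0,0,0.178,0,0,0,87]])

```text
time_s: 3.0
eef_pos: [0.604, -0.0646, 0.2626]
tool_rot: [-0.645, 0.765, 0.0, 0.0]
wrist_force: [0.4, -0.4, -0.7]
width: 0.0869
```

>>> carry_out(moves=[[0,0,0.178,0,0,0,87],[0,0,0.178,0,0,0,87],[0,0,0.178,0,0,0,87],[0,0,0.178,0,0,0,87],[0,0,0.178,0,0,0,87]])

```text
time_s: 3.62
eef_pos: [0.604, -0.0646, 0.2626]
tool_rot: [-0.232, 0.973, 0.0, 0.0]
wrist_force: [0.1, 0.1, 0.5]
width: 0.0869
```

```bash
python3 - <<'E'
from h import *
print(ctrl.get_obs()["joint_pos"].round(2))
p=ctrl.camera("wrist");cv2.imwrite("pics/w1.png",p["image"]);w=cloud(p);np.savez("w1.npz",w=w,im=p["image"])
print(np.linalg.inv(p["camera_from_world"]).round(3))
for m in ctrl.masks_of("wide_stopper",p):
    pts=w[m["mask"]];print(m["confidence"],m["at"],np.nanmedian(pts,0),np.nanmax(pts[:,2]))
    q=pts[pts[:,2]>.156]
    if len(q)>30: print(cv2.minAreaRect(q[:,:2].astype(np.float32)*1000),np.median(q[:,2]),len(q))
E
```

```text
[ 0.16  0.33  0.03 -0.   -1.27 -1.26]
[[-0.452  0.854  0.257  0.533]
 [ 0.892  0.433  0.129 -0.099]
 [-0.001  0.288 -0.958  0.425]
 [ 0.     0.     0.     1.   ]]
0.87 [243.3, 252.5] [ 0.69031609 -0.05903418  0.03727883] 0.07398552370369355
0.62 [264.5, 104.8] [ 0.7975125  -0.19272518  0.03594595] 0.33717160450288314
```

View pics/w1.png

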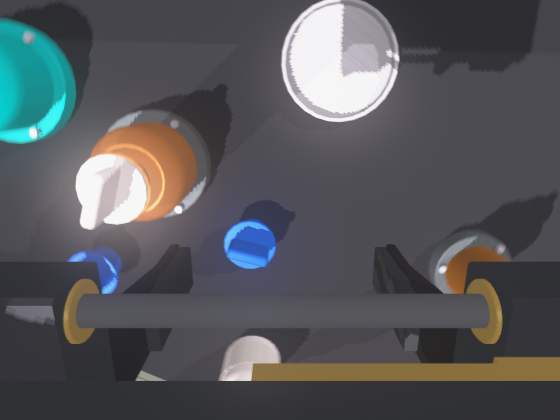

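```bash
python3 - <<'E'
from h import *
d=np.load("w1.npz");w=d["w"]
m=(np.hypot(w[...,0]-.668,w[...,1]+.19)<.05)&(w[...,2]>.152)&(w[...,2]<.172)
q=w[m];v,u=np.where(m);print(len(q),u.min(),u.max(),v.min(),v.max(),np.median(q[:,2]))
q=q[q[:,2]>np.median(q[:,2])-.004]
print(cv2.minAreaRect(q[:,:2].astype(np.float32)*1000),q.mean(0))
m=(np.hypot(w[...,0]-.668,w[...,1]+.19)<.05)&(w[...,2]>.120)&(w[...,2]<.13)
q=w[m];print(len(q),cv2.minEnclosingCircle(q[:,:2].astype(np.float32)*1000))
m=(np.hypot(w[...,0]-.48,w[...,1]+.061)<.075)&(w[...,2]>.0145)&(w[...,2]<.03)
q=w[m];print(len(q),cv2.minEnclosingCircle(q[:,:2].astype(np.float32)*1000),np.median(q[:,2]))
E
```

```text
1086 81 108 173 229 0.16097289325415068
((666.5984497070312, -190.15296936035156), (43.41916275024414, 11.786264419555664), 9.004312515258789) [ 0.66552921 -0.18959826  0.16095292]
2571 ((666.5028686523438, -190.04824829101562), 30.6213436126709)
1499 ((479.6294250488281, -61.597023010253906), 59.91666793823242) 0.018021617770930753
```

>>> carry_out(moves=[[0,0,0.149,0,0,0,87],[0,0,0.149,0,0,0,87],[0,0,0,-0.07,-0.223,0,87],[0,0,0,-0.07,-0.223,0,87],[0,0,0,-0.07,-0.223,0,87]])

```text
time_s: 4.35
eef_pos: [0.6678, -0.1909, 0.2627]
tool_rot: [-0.083, 0.997, -0.0, 0.0]
wrist_force: [-0.0, 0.5, 0.1]
width: 0.0873
```

>>> carry_out(moves=[[0,0,0,0,0,0.2,87],[0,0,0,0,0,0,87]])

```text
time_s: 4.6
eef_pos: [0.6651, -0.1899, 0.2183]
tool_rot: [-0.082, 0.997, 0.001, -0.004]
wrist_force: [-1.1, 0.6, 0.3]
width: 0.0869
```

```bash
cat >> h.py <<'E'
def go(x,y,th):
    o=ctrl.get_obs();M=R.from_quat(o["tool_rot"]).as_matrix();t=o["eef_pos"]
    a=np.degrees(np.arctan2(M[1,0],M[0,0]))
    print(t.round(4),"ang",a.round(2),"tool z",M[:,2].round(4),"q",o["joint_pos"].round(2),"F",o["wrist_force"].round(1),o["moment"].round(2),"wid",o["width"])
    print("turn units",-((th-a+180)%360-180)/60,"shift units", (M.T@np.array([x-t[0],y-t[1],0])/.2).round(4))
E
python3 - <<'E'
from h import *
go(.6666,-.1901,189)
p=ctrl.camera("wrist");cv2.imwrite("pics/w2.png",p["image"]);w=cloud(p)
m=(np.hypot(w[...,0]-.668,w[...,1]+.19)<.04)&(w[...,2]>.156)&(w[...,2]<.166)
q=w[m];print(len(q),cv2.minAreaRect(q[:,:2].astype(np.float32)*1000))
E
```

```text
[ 0.6651 -0.1899  0.2183] ang -170.59 tool z [-0.0085  0.0016 -1.    ] q [-0.05  0.51  0.2  -0.   -1.27 -1.36] F [-1.1  0.6  0.3] [ 0.05 -0.18  0.02] wid 0.0869025819294303
turn units 0.006776335930777577 shift units [-0.0073 -0.0021 -0.0001]
1210 ((666.8868408203125, -190.730224609375), (43.557315826416016, 11.690916061401367), 9.539613723754883)
```

View pics/w2.png

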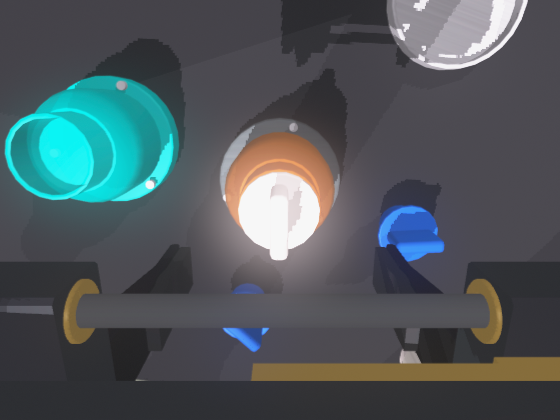

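The stopper sits midway between the fingers: the blade is upright at about (220,280), and the fingers are at columns 180 and 385. The refit agrees within 1 mm. I'll descend now.

>>> carry_out(moves=[[0,0,0,0,0,0.15,87],[0,0,0,0,0,0.15,87],[0,0,0,0,0,0.15,87],[0,0,0,0,0,0,87]])

```text
time_s: 5.15
eef_pos: [0.6665, -0.189, 0.1321]
tool_rot: [-0.083, 0.997, 0.0, -0.001]
wrist_force: [-0.6, -0.3, 0.7]
width: 0.0871
```

```bash
python3 - <<'E'
from h import *
go(.6667,-.1903,189.2)
E
```

```text
[ 0.6665 -0.189   0.1321] ang -170.53 tool z [-0.0027 -0.     -1.    ] q [-0.04  0.57  0.08  0.   -1.08 -1.36] F [-0.6 -0.3  0.7] [ 0.05 -0.15 -0.02] wid 0.08707869023829438
turn units 0.004442664701103164 shift units [ 0.0003 -0.0063 -0.    ]
```

>>> carry_out(moves=[[0,0,0,0,-0.005,0,8],[0,0,0,0,0,0,8],[0,0,0,0,0,0,8],[0,0,0,0,0,0,8],[0,0,0,0,0,0,8]], grip_force=50)

```text
time_s: 5.78
eef_pos: [0.6673, -0.1908, 0.1327]
tool_rot: [-0.081, 0.997, -0.0, 0.0]
wrist_force: [-0.2, 0.0, -0.2]
width: 0.0449
```

>>> carry_out(moves=[[0,0,0,0,0,0,8],[0,0,0,0,0,0,8]])

```text
time_s: 6.02
eef_pos: [0.6673, -0.1908, 0.1325]
tool_rot: [-0.081, 0.997, -0.0, -0.0]
wrist_force: [0.8, 0.9, -0.8]
width: 0.0251
```

>>> carry_out(moves=[[0,0,0,0,0,0,8],[0,0,0,0,0,0,8],[0,0,0,0,0,0,8],[0,0,0,0,0,0,8]])

```text
time_s: 6.52
eef_pos: [0.6673, -0.1909, 0.1325]
tool_rot: [-0.081, 0.997, -0.0, 0.0]
wrist_force: [-0.3, -0.4, -0.4]
width: 0.0117
```

```bash
python3 - <<'E'
from h import *
go(.6667,-.1903,189.2)
E
```

```text
[ 0.6673 -0.1909  0.1325] ang -170.67 tool z [ 0.e+00 -2.e-04 -1.e+00] q [-0.05  0.57  0.08  0.   -1.08 -1.36] F [-0.3 -0.4 -0.4] [-0.2  -0.2   0.03] wid 0.011712424950224537
turn units 0.002216661138904404 shift units [ 0.0026  0.0035 -0.    ]
```

Gripped at 11.7 mm. Twisting about 54°.

>>> carry_out(moves=[[0,0,-0.1,0,0,0,8],[0,0,-0.1,0,0,0,8],[0,0,-0.1,0,0,0,8],[0,0,-0.1,0,0,0,8],[0,0,-0.1,0,0,0,8]])

```text
time_s: 7.15
eef_pos: [0.6677, -0.1916, 0.1326]
tool_rot: [-0.338, 0.941, -0.001, 0.0]
wrist_force: [1.9, -2.9, -0.8]
width: 0.0119
```

>>> carry_out(moves=[[0,0,-0.1,0,0,0,8],[0,0,-0.1,0,0,0,8],[0,0,-0.1,0,0,0,8],[0,0,-0.1,0,0,0,8],[0,0,0,0,0,0,8]])

```text
time_s: 7.78
eef_pos: [0.6676, -0.1916, 0.1326]
tool_rot: [-0.524, 0.852, -0.001, 0.0]
wrist_force: [1.4, -3.4, -1.9]
width: 0.0119
```

```bash
python3 - <<'E'
from h import *
go(.6667,-.1903,189.2+54)
p=ctrl.camera("wrist");cv2.imwrite("pics/w3.png",p["image"])
E
```

```text
[ 0.6676 -0.1916  0.1326] ang -116.76 tool z [ 9.e-04 -1.e-03 -1.e+00] q [-0.05  0.57  0.08  0.   -1.08 -0.42] F [ 1.4 -3.4 -1.9] [-1.11 -0.55 -0.09] wid 0.01186166573348834
turn units 0.0006668669188949632 shift units [-0.0035  0.007  -0.    ]
```

View pics/w3.png

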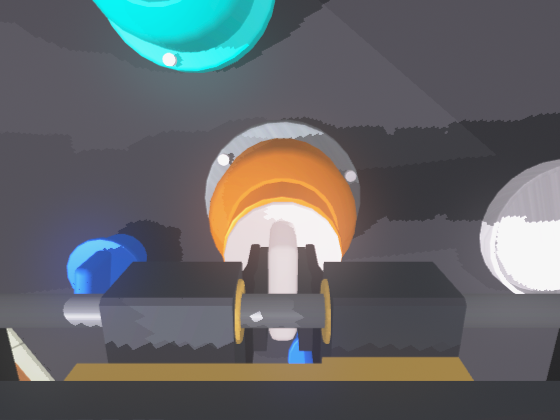

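The blade, centred at about (275,283), has turned with the fingers while the ring bolts stayed in place, so it turned 54°. Lifting now.

>>> carry_out(moves=[[0,0,0,0,0,-0.03,8],[0,0,0,0,0,-0.05,8],[0,0,0,0,0,-0.08,8]])

```text
time_s: 8.2
eef_pos: [0.6665, -0.1901, 0.1648]
tool_rot: [-0.525, 0.851, 0.001, -0.001]
wrist_force: [0.1, -0.7, -0.9]
width: 0.0118
```

>>> carry_out(moves=[[0,0,0,0,0,-0.15,8],[0,0,0,0,0,-0.15,8],[0,0,0,0,0,0,8]])

```text
time_s: 8.57
eef_pos: [0.6688, -0.1908, 0.2291]
tool_rot: [-0.525, 0.851, -0.002, 0.003]
wrist_force: [0.7, 0.2, -1.8]
width: 0.0117
```

```bash
python3 - <<'E'
from h import *
go(.4798,-.0616,-116.8)
p=ctrl.camera("scene");cv2.imwrite("pics/s4.png",p["image"][100:320,100:440]);w=cloud(p)
E
```

```text
[ 0.6688 -0.1908  0.2291] ang -116.64 tool z [ 7.5e-03 -9.0e-04 -1.0e+00] q [-0.05  0.5   0.21  0.   -1.27 -0.42] F [ 0.7  0.2 -1.8] [ 0.06 -0.1  -0.02] wid 0.011677640715435282
turn units 0.002678742110991076 shift units [-0.1536  1.134  -0.0077]
```

View pics/s4.png

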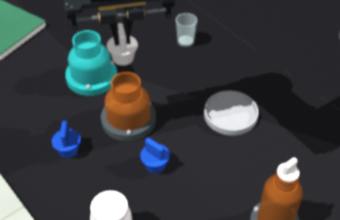

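The stopper is out of the bottle, which shows an open neck at crop (85,125). Carrying it to the dish.

>>> carry_out(moves=[[0,0,0,-0.019,0.142,0,8],[0,0,0,-0.019,0.142,0,8],[0,0,0,-0.019,0.142,0,8],[0,0,0,-0.019,0.142,0,8],[0,0,0,-0.019,0.142,0,8]])

```text
time_s: 9.25
eef_pos: [0.5469, -0.1093, 0.2229]
tool_rot: [-0.525, 0.851, 0.001, -0.001]
wrist_force: [-0.0, 0.2, -3.0]
width: 0.0113
```

>>> carry_out(moves=[[0,0,0,-0.019,0.142,0,8],[0,0,0,-0.019,0.142,0,8],[0,0,0,-0.019,0.142,0,8],[0,0,0,0,0,0,8],[0,0,0,0,0,0,8]])

```text
time_s: 9.88
eef_pos: [0.4778, -0.0616, 0.2241]
tool_rot: [-0.525, 0.851, 0.0, -0.0]
wrist_force: [0.1, -0.3, -1.8]
width: 0.0117
```

```bash
python3 - <<'E'
from h import *
go(.4798,-.0616,-116.8)
p=ctrl.camera("wrist");cv2.imwrite("pics/w5.png",p["image"])
for n in("wrist","top"):
    if n!="wrist":p=ctrl.camera(n)
    w=cloud(p)
    m=(np.hypot(w[...,0]-.48,w[...,1]+.061)<.08)&(w[...,2]>.0145)&(w[...,2]<.024)
    q=w[m];print(n,len(q),cv2.minEnclosingCircle(q[:,:2].astype(np.float32)*1000))
E
```

```text
[ 0.4778 -0.0616  0.2241] ang -116.65 tool z [-8.e-04 -1.e-04 -1.e+00] q [ 0.21  0.14 -0.33 -0.   -1.11 -0.67] F [ 0.1 -0.3 -1.8] [ 0.1  -0.1  -0.01] wid 0.011702508846777426
turn units 0.002457721211725546 shift units [-0.0047 -0.0089 -0.    ]
wrist 1184 ((479.32464599609375, -61.74518966674805), 59.864295959472656)
top 0 ((0.0, 0.0), 0.0)
```

View pics/w5.png

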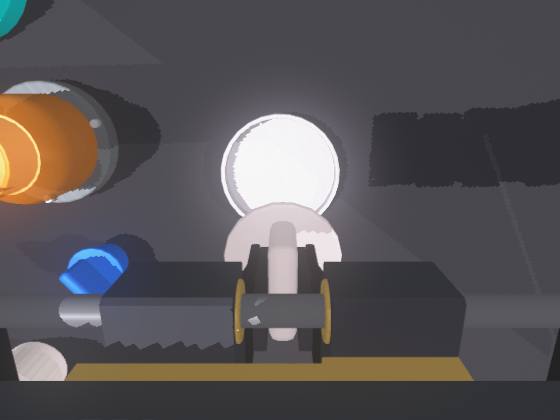

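>>> carry_out(moves=[[0,0,0,-0.004,-0.008,0.15,8],[0,0,0,0,0,0.2,8],[0,0,0,0,0,0.2,8],[0,0,0,0,0,0.15,8],[0,0,0,0,0,0.1,8]])

```text
time_s: 10.6
eef_pos: [0.4795, -0.0622, 0.0626]
tool_rot: [-0.525, 0.851, 0.0, -0.001]
wrist_force: [0.2, 0.1, -0.5]
width: 0.0116
```

>>> carry_out(moves=[[0,0,0,0,0,0.03,8],[0,0,0,0,0,0,8],[0,0,0,0,0,0,8]])

```text
time_s: 10.98
eef_pos: [0.4806, -0.0616, 0.0594]
tool_rot: [-0.525, 0.851, -0.0, 0.001]
wrist_force: [0.7, -0.3, -3.3]
width: 0.0117
```

```bash
python3 - <<'E'
from h import *
go(.4795,-.0616,-116.8)
E
```

```text
[ 0.4806 -0.0616  0.0594] ang -116.66 tool z [ 2.e-03  2.e-04 -1.e+00] q [ 0.21  0.34 -0.54  0.   -0.68 -0.67] F [ 0.7 -0.3 -3.3] [ 0.06 -0.11  0.03] wid 0.011749202200384357
turn units 0.002311441428589471 shift units [ 0.0023  0.005  -0.    ]
```

>>> carry_out(moves=[[0,0,0,0,0,0.015,8],[0,0,0,0,0,0.015,8],[0,0,0,0,0,0.012,8],[0,0,0,0,0,0,8]])

```text
time_s: 11.48
eef_pos: [0.4795, -0.0617, 0.0499]
tool_rot: [-0.525, 0.851, 0.0, -0.0]
wrist_force: [0.6, 0.4, -1.5]
width: 0.0115
```

>>> carry_out(moves=[[0,0,0,0,0,0.005,8],[0,0,0,0,0,0,8]])

```text
time_s: 11.72
eef_pos: [0.4797, -0.0617, 0.0491]
tool_rot: [-0.525, 0.851, 0.0, -0.0]
wrist_force: [0.9, 0.8, -1.9]
width: 0.0114
```

>>> carry_out(moves=[[0,0,0,0,0,0.005,8],[0,0,0,0,0,0,8]])

```text
time_s: 11.98
eef_pos: [0.4796, -0.0617, 0.0481]
tool_rot: [-0.525, 0.851, 0.0, -0.0]
wrist_force: [-1.6, 0.5, -2.6]
width: 0.0113
```

>>> carry_out(moves=[[0,0,0,0,0,0.005,8],[0,0,0,0,0,0,8]])

```text
time_s: 12.22
eef_pos: [0.4798, -0.0616, 0.0474]
tool_rot: [-0.525, 0.851, -0.0, 0.0]
wrist_force: [-1.3, 0.1, 1.6]
width: 0.0114
```

>>> carry_out(moves=[[0,0,0,0,0,0.003,8],[0,0,0,0,0,0,8]])

```text
time_s: 12.48
eef_pos: [0.4799, -0.0616, 0.0474]
tool_rot: [-0.525, 0.851, -0.0, 0.0]
wrist_force: [-2.8, 0.9, 6.6]
width: 0.0118
```

```bash
python3 - <<'E'
from h import *
go(.4795,-.0616,-116.8)
p=ctrl.camera("scene");cv2.imwrite("pics/s6.png",cv2.resize(p["image"][140:280,250:430],None,fx=3,fy=3))
E
```

```text
[ 0.4799 -0.0616  0.0474] ang -116.64 tool z [ 4.e-04 -2.e-04 -1.e+00] q [ 0.21  0.36 -0.56  0.   -0.65 -0.67] F [-2.8  0.9  6.6] [ 0.4   0.67 -0.01] wid 0.011750187540782307
turn units 0.0026342147309913835 shift units [ 0.0007  0.0017 -0.    ]
```

View pics/s6.png

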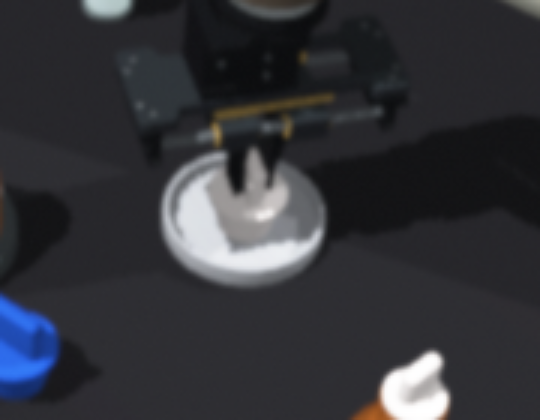

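The contact force is 6.6 N, and the stopper stands in the dish, foot at about crop (225,250). Releasing now; I'll open the fingers while holding still.

>>> carry_out(moves=[[0,0,0,0,0,0,50],[0,0,0,0,0,0,50],[0,0,0,0,0,0,50],[0,0,0,0,0,0,50],[0,0,0,0,0,0,50]])

```text
time_s: 13.15
eef_pos: [0.4797, -0.0617, 0.0465]
tool_rot: [-0.525, 0.851, 0.0, -0.0]
wrist_force: [-0.8, -0.9, -0.8]
width: 0.048
```

>>> carry_out(moves=[[0,0,0,0,0,-0.05,50],[0,0,0,0,0,-0.1,50],[0,0,0,0,0,-0.2,50],[0,0,0,0,0,-0.3,50],[0,0,0,0,0,-0.3,50]])

```text
time_s: 13.78
eef_pos: [0.4793, -0.0618, 0.2391]
tool_rot: [-0.525, 0.851, -0.0, 0.0]
wrist_force: [0.7, -0.1, -0.4]
width: 0.0498
```

>>> carry_out(moves=[[0,0,0,0,-0.25,0,50],[0,0,0,0,-0.25,0,50],[0,0,0,0,0,0,50],[0,0,0,0,0,0,50]])

```text
time_s: 14.28
eef_pos: [0.5684, -0.1065, 0.2365]
tool_rot: [-0.525, 0.851, 0.0, -0.0]
wrist_force: [-0.6, 1.1, -0.2]
width: 0.0502
```

```bash
python3 - <<'E'
from h import *
go(.4795,-.0616,-116.8)
for n in("scene","wrist","top"):
    p=ctrl.camera(n);w=cloud(p);cv2.imwrite(f"pics/{n}7.png",p["image"])
    for nm,a,b,r in(("blade",.07,.082,.05),("flange",.036,.045,.05),("rim",.0145,.024,.08)):
        m=(np.hypot(w[...,0]-.48,w[...,1]+.061)<r)&(w[...,2]>a)&(w[...,2]<b);q=w[m]
        if len(q)>20:
            f=q[:,:2].astype(np.float32)*1000
            print(n,nm,len(q),np.median(q[:,2]).round(4),cv2.minAreaRect(f) if nm=="blade" else cv2.minEnclosingCircle(f))
E
```

```text
[ 0.5684 -0.1065  0.2365] ang -116.69 tool z [-1.e-03  1.e-04 -1.e+00] q [ 0.09  0.3  -0.09 -0.   -1.19 -0.56] F [-0.6  1.1 -0.2] [ 0.08 -0.07 -0.07] wid 0.05019502526411224
turn units 0.0018845225255882763 shift units [-0.001   0.4981  0.0005]
scene blade 88 0.0742 ((481.5566711425781, -58.276798248291016), (43.49143600463867, 11.944939613342285), 61.45912170410156)
scene flange 303 0.04 ((481.50933837890625, -58.908607482910156), 30.330415725708008)
scene rim 284 0.0172 ((482.1234436035156, -60.706119537353516), 63.00587844848633)
wrist blade 650 0.076 ((479.6527099609375, -60.8069953918457), (43.28200149536133, 12.212717056274414), 63.350894927978516)
wrist flange 1779 0.0412 ((479.7304382324219, -60.54743957519531), 29.3753719329834)
wrist rim 1501 0.018 ((479.6208190917969, -61.550960540771484), 60.02564239501953)
top flange 73 0.0413 ((480.05804443359375, -61.03227615356445), 29.133235931396484)
top rim 147 0.0185 ((479.505859375, -62.01424789428711), 59.63896942138672)
```

View pics/scene7.png

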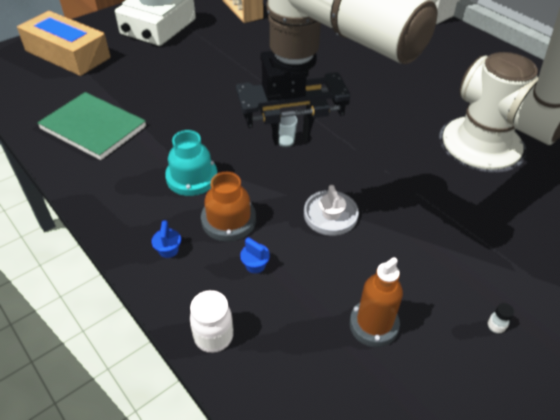

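The stopper stands upright in the dish at (205,333), about 1 mm off its centre. Its blade top is at 0.076 m, where 0.077 is expected. The amber neck at (180,226) is open, the narrow stopper at (268,388) is untouched, and the gripper is clear.

```bash
python3 -c "
from station import ctrl
print(ctrl.sign_off())"
```

```text
the job is handed in; nothing more can be done
None
```

The wide stopper is out of the squat bottle and standing upright in the middle of the steel dish, and I have handed the job in.

I gripped its blade at 50 N, turned it 54° to break it free, and lifted it straight up with no noticeable resistance. I lowered it into the dish until it touched at about 7 N, then opened the fingers and backed away. The job took about 14.5 s of the 42 s allowed.

**Last checks:**
- **Placement:** the wrist and top cameras put the stopper about 1 mm from the dish centre. The scene camera read about 2 mm, and its whole frame sits 1–3 mm off the other two.
- **Upright:** the blade top is at 76 mm, against 77 mm expected for a stopper standing on the dish floor.
- **Rest of the scene:** the squat bottle's neck is open. In the scene picture, the narrow stopper and the blue and turquoise look-alikes are where they were.
- **Gripper:** it is clear of everything, and the wrist force is near zero.

The top camera gave no blade reading at the end, only the flange and the dish rim. No check failed.

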